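Hold the food processor on burst

TASK

Two identical food processors stand side by side, both switched off; one has its lid on over a batch of bread cubes, the other is open with a scraper standing in it. On the processor with the lid on, turn the dial clockwise past the clicks for speeds 1 and 2 to the third position, the sprung burst setting (red mark), and keep it there: it springs back if let go, so finish while still holding the dial on burst. Leave the open processor switched off and do not disturb the things lying about.

Things in the scene. Friction and masses are not known exactly. Their poses are not given: they have to be found in the camera images.
- machine_left: Food processor on the robot's left (+y), fixed, white: motor block 150 (x) x 200 (y) x 180 mm high with the dial in the middle of its flat top, and beyond it (+x) a low bowl seat. Origin: on the bench under the dial's axis; x points from the dial to the bowl, z up. Turned at most 0.25 rad from the world's x.
- machine_right: The same machine on the robot's right (-y).
- dial_left (a joint): Left dial, vertical axis, rad, grows clockwise from above. 0 = off (pointer 0.6 left of the machine's x axis), 0.40 = speed 1, 0.80 = speed 2, 1.20 = burst (pointer 0.6 right of it), stop at 1.30. Leaving off or 1 takes 0.1 N m, leaving 2 takes 0.19; let go there, it stays. Past 2 it springs back to 2 (rests near 0.77): 0.08 N m at 1.1, 0.25 at 1.2, 0.4 at the stop. Burst: above 1.08.
- dial_right (a joint): Dial of the right machine, the same.
- dial_left_grip (a point): Point on the axis of the left dial, 32 mm above the motor block's top (212 mm above the bench), in the black wing to grip: 56 mm long, 14 mm wide, 30 mm high (192 to 222 mm above the bench), on a round skirt of 60 mm diameter, 10 mm high. Turns with the dial; its x axis runs along the wing to the pointer end (white line), z up.
- dial_right_grip (a point): The same point of the right dial.
- bowl_lidded: Clear bowl (170 mm diameter, 125 mm high) with its green lid on, full of bread cubes, locked on one of the two machines, 168 mm beyond its dial's axis. Origin: centre of its underside, 48 mm above the bench. Lid top 187 mm, feed chimney with white pusher 220 mm above the bench; the chimney and the black handle (out to 124 mm from the bowl's axis) lie on the side away from the dial.
- bowl_open: The same clear bowl without a lid, locked on the other machine, empty but for a red-handled scraper that stands in it and leans away from the dial; its handle ends about 275 mm above the bench. Origin: centre of its underside.
- blue_bowl: Blue bowl, 110 mm across, 55 mm high, loose on the bench. Origin: centre of its underside. To be left alone.
- steel_pan: Open steel pan 176 x 108 x 65 mm, loose on the bench. Origin: centre of its underside. To be left alone.
- orange_half: Half an orange, 76 mm across, 34 mm high, cut face up, loose on the bench. Origin: centre of its underside. To be left alone.

How it is judged (in metres and radians):
At the end, for the whole second after the job is handed in: The dial of the machine that carries the lidded bowl is held by the fingers above 1.08 rad (burst) through the last second, the fingers touching it with more than 1 N; the other machine's dial is at off (below 0.2 rad) (((horizontal distance between bowl_lidded and dial_left_grip below 0.19 m and value of joint dial_left above 1.08 rad and value of joint dial_right below 0.2 rad and contact force between the fingers and dial_left above 1 N) or (horizontal distance between bowl_lidded and dial_right_grip below 0.19 m and value of joint dial_right above 1.08 rad and value of joint dial_left below 0.2 rad and contact force between the fingers and dial_right above 1 N))); the arm keeps its last pose, push and grip.
It fails at once if the open processor is switched on (its dial turned past 0.2 rad) ((horizontal distance between bowl_open and dial_left_grip below 0.19 m and value of joint dial_left above 0.2 rad) or (horizontal distance between bowl_open and dial_right_grip below 0.19 m and value of joint dial_right above 0.2 rad)).
It fails at once if a loose thing on the bench is pushed more than 25 mm (distance of any of blue_bowl, steel_pan, orange_half from where it was at the start of the episode above 0.025 m).
It also fails if it takes over 32 s, if anything falls off the work surface, if the arm or the gripper's body presses on something with over 40 N, if the wrist force passes 120 N, or if a joint passes its speed limit or range.

ROBOT

A 7-joint arm with a two-finger parallel gripper is mounted at the origin on the work surface. World frame = base frame: x ahead of the robot, y to its left, z up, the work surface at z = 0. Lengths are in m, angles in degrees, forces in N, time in s.
With the tool pointing down it reaches from about 0.4 to 0.75 m from the base axis. Payload 19.5 kg.
Tool frame: the origin (TCP) lies midway between the tips of the shut fingers; the grasp point (between the pads) lies 19 mm behind it (bot.grip_depth is the distance from the TCP to the grasp point, in m); z points along the fingers, y is the line along which they close (so a half turn about z gives the same grasp; the last joint's range is limited). The gripper opens to 85 mm and grips with 20 to 120 N. Pads are 22 mm wide; open, the fingers measure 114 mm over their backs; the gripper's body (76 mm by 85 mm) begins 54 mm behind the grasp point. The pads swing forward as they close: fully open they stand 13 mm farther back than shut.
Start: joints at [-76.931, 40.479, -1.581, 85.061, 1.261, 54.483, -4.326], TCP at [0.153, 0.554, 0.231] pointing down, gripper open.
Joint ranges: [-155.06, 155.06], [-18.47, 123.98], [-90, 86.84], [0, 140.48], [-83.41, 263.41], [0, 116], [-161.91, 161.91]. Speed limits (degrees/s): [108.29, 108.29, 147.25, 147.25, 172.46, 172.46, 172.46].

INTERFACE

Orientations are given as a 3x3 rotation matrix whose columns are the frame's x, y, z axes.
In Python, from rig import bot gives the robot as it stands.
- The arm moves only by the shell command python3 -m handwheel 'ROWS' [FORCE]. ROWS is JSON, one flat list of numbers, 7 for each row, row after row: the shift along the tool's x, y, z in cm, then the turn, a rotation vector about the tool's x, y, z in degrees, then the opening, from 0 (shut) to 1 (fully open). In form: [x, y, z, wx, wy, wz, jaw, x, y, z, wx, wy, wz, jaw, ...]. A call has exactly 5 rows; each row shifts and turns the commanded pose from where the row before left it, along the tool's axes as they then stand; what a row does not reach is not made up. A row lasts 1/12 s, in which the tool goes at most 41.7 mm and 7.16 degrees, less where a joint would pass 70% of its speed; a pose out of reach is approached as far as the arm can. A call with a gripper value outside its range is refused whole. The fingers move at their own pace and stop on an object; FORCE is the grip in N (left out, the last holds). Time passes only in rows, so rows that do not move let the fingers close, or fill a call up. It gives the time, the measured TCP pose, the force, the opening and the grip force at its end, in the units of the state.
- bot.get_obs(): the state, without advancing time (a new reading comes with each control period).
- bot.read_camera(name): name is "side" or "top" or "wrist"; returns (picture, depth): 480x640x3 uint8, red, green, blue; 480x640 float32, m along the optical axis (not along the pixel's ray), 0 where there is no reading.
- bot.camera_info(name): a dict with "fx", "fy", "cx", "cy" (pixels), "dist_coeffs" ([k1, k2, p1, p2, k3] as OpenCV has them; the pictures are not rectified), "R" (3x3) and "t" (3): a world point X has camera coordinates R X + t; the wrist camera has in their place "tool_from_camera" (4x4, takes a point from camera to tool coordinates, whose origin is the TCP and whose axes are the flange's). Camera axes: x right, y down, z forward; pixel columns grow to the right and rows downward; lengths in m; the calibration is good to about 2 mm. A picture is of the moment at which its call begins: read the wrist's pose just before it. camera_info takes no time and is no camera call.
- bot.close_job(): hands the job in; it is judged then, once.
Trained networks look in the newest picture that a camera, given by its name, has taken for a name from the list of things; names that differ only in an ending like _2 or _b are one class to them, and where a whole thing is asked for, a point or a joint stands for the part that bears it (a point fixed in the world has none). Each returns a list of dicts, best first, with "p" (0 to 1); they miss things now and then, are a little off and sometimes report something else, mostly with a low value. They report only what shows in the picture. A call takes as long as a camera call.
- bot.look_for(camera, thing): "at" ([x, y, z] in m, in the coordinates of the camera as it stood for that picture, good to about 4 mm: the middle of the surface that is visible of it).
- bot.cut_out(camera, thing): "mask" (480x640 bool, what is visible of it).
- bot.mark_of(camera, thing): "at" ([x, y, z] in m, in the coordinates of the camera as it stood for that picture, good to about 4 mm: a listed point, or the origin of a listed thing).
The state is a dict: "t": time; "qpos": joint angles; "joint_vel": joint speeds; "joint_efforts": joint torques, N m; "tcp_pos": TCP position; "eef_rot": TCP orientation; "contact_force": force on the tool from outside, world axes, zero at the start; "torque": the same for the moment, N m; "opening": finger opening in m; "grasp_force": force on a finger pad.
Only numpy, scipy, OpenCV 4.12 (cv2) and the standard library are available. Lean on these libraries where they do the work, as an engineer would, in place of code of your own. Each camera call takes 0.05 s, during which the arm holds its last target. There are 200 camera calls.

## Working session

There is one attempt and no reset: what is moved stays moved. The work goes in short steps, Python scripts to look and compute and a shell command to move; the robot and the scene stay as the last step left them, time stands still between calls to the robot, and variables do not carry over. Pictures are saved under pics/ and viewed, at most 10 in all, crops included, and the job is handed in when it is done.

```bash
mkdir -p pics
cat > h.py <<'E'
import numpy as np, cv2
from rig import bot
def w(cam,p):
    c=bot.camera_info(cam); return np.array(c["R"]).T@(np.array(p)-np.array(c["t"]))
E
python3 - <<'E'
from h import *
np.set_printoptions(precision=3,suppress=True)
for cam in ["top","side"]:
    im,d=bot.read_camera(cam); cv2.imwrite(f"pics/{cam}0.png",im[:,:,::-1])
    for th in ["dial_left_grip","dial_right_grip","machine_left","machine_right","bowl_lidded","bowl_open","blue_bowl","steel_pan","orange_half"]:
        for r in bot.mark_of(cam,th)[:2]: print(cam,th,round(r["p"],2),w(cam,r["at"]))
s=bot.get_obs(); print(s["t"],s["tcp_pos"],np.array(s["eef_rot"]),s["opening"])
E
```

```text
top dial_left_grip 0.68 [0.459 0.24  0.21 ]
top dial_right_grip 0.86 [ 0.486 -0.226  0.212]
top bowl_lidded 0.93 [0.622 0.268 0.044]
top bowl_open 0.91 [ 0.648 -0.229  0.045]
top blue_bowl 0.63 [ 0.367  0.487 -0.001]
top steel_pan 0.73 [ 0.432 -0.549 -0.003]
top orange_half 0.68 [ 0.477 -0.007 -0.003]
side dial_left_grip 0.68 [ 0.485 -0.232 -0.001]
side dial_left_grip 0.57 [0.46  0.238 0.21 ]
side dial_right_grip 0.69 [ 0.48  -0.226  0.211]
side machine_left 0.6 [0.462 0.24  0.001]
side machine_right 0.64 [ 0.483 -0.231  0.003]
side bowl_lidded 0.56 [0.624 0.26  0.048]
side bowl_open 0.73 [ 0.652 -0.239  0.048]
side blue_bowl 0.72 [0.373 0.484 0.004]
side steel_pan 0.77 [ 0.43  -0.547  0.   ]
side orange_half 0.88 [ 0.481 -0.005 -0.002]
1.0 [0.153 0.554 0.231] [[-0.964  0.267 -0.   ]
 [ 0.267  0.964 -0.   ]
 [-0.    -0.    -1.   ]] 0.08511606288545015
```

View pics/top0.png

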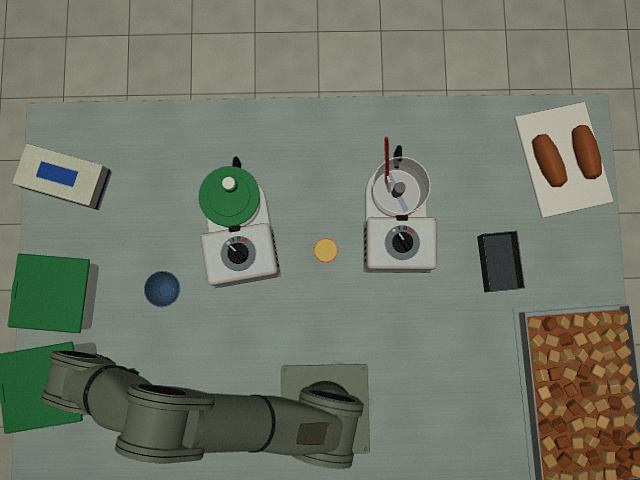

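View pics/side0.png

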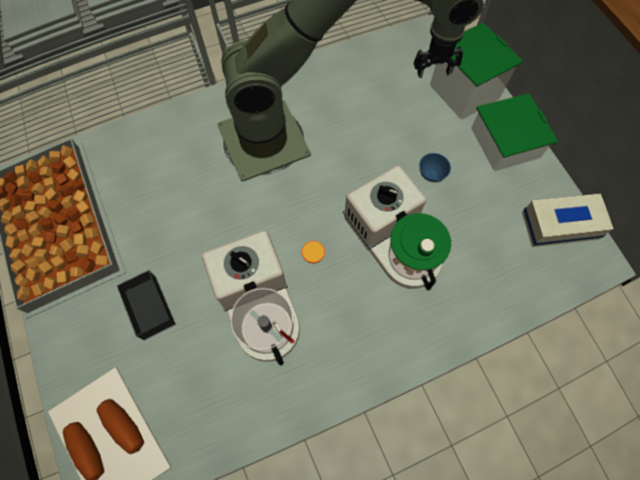

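The lid is on the left machine: dial at about (238,252) in the top view, world (0.460, 0.239). The open machine is at (402,240). The pointer is at off. I'll move above the left dial at z≈0.28.

```bash
python3 -m handwheel '[-2.53,-1.48,-1,0,0,0,1,-2.53,-1.48,-1,0,0,0,1,-2.53,-1.48,-1,0,0,0,1,-2.53,-1.48,-1,0,0,0,1,-2.53,-1.48,-1,0,0,0,1]' 100
python3 -m handwheel '[-2.53,-1.48,0,0,0,0,1,-2.53,-1.48,0,0,0,0,1,-2.53,-1.48,0,0,0,0,1,-2.53,-1.48,0,0,0,0,1,-2.53,-1.48,0,0,0,0,1]'
python3 -m handwheel '[-2.53,-1.48,0,0,0,0,1,-2.53,-1.48,0,0,0,0,1,-2.53,-1.48,0,0,0,0,1,-2.53,-1.48,0,0,0,0,1,-2.53,-1.48,0,0,0,0,1]'
python3 -m handwheel '[0,0,0,0,0,-6,1,0,0,0,0,0,-6,1,0,0,0,0,0,-6,1,0,0,0,0,0,-6,1,0,0,0,0,0,-6,1]'
python3 -m handwheel '[0,0,0,0,0,-6,1,0,0,0,0,0,-6,1,0,0,0,0,0,-6,1,0,0,0,0,0,-6,1,0,0,0,0,0,-4.5,1]'
python3 - <<'E'
from h import *
np.set_printoptions(precision=3,suppress=True)
s=bot.get_obs(); im,d=bot.read_camera("wrist"); cv2.imwrite("pics/w1.png",im[:,:,::-1])
T=np.array(bot.camera_info("wrist")["tool_from_camera"]); R=np.array(s["eef_rot"]);p=np.array(s["tcp_pos"])
print(s["t"],p,R,s["qpos"])
for r in bot.mark_of("wrist","dial_left_grip"):
    a=T@np.r_[r["at"],1]; print(r["p"],a[:3],R@a[:3]+p)
E
```

```text
t: 1.42
tcp_pos: [0.2562, 0.448, 0.2818]
eef_rot: [[-0.964, 0.266, 0.0], [0.266, 0.964, -0.0], [-0.0, -0.0, -1.0]]
contact_force: [-0.0, 0.6, -0.6]
opening: 0.0855
grasp_force: 0.0
t: 1.83
tcp_pos: [0.3585, 0.343, 0.2814]
eef_rot: [[-0.964, 0.267, 0.0], [0.267, 0.964, 0.0], [-0.0, 0.0, -1.0]]
contact_force: [0.2, 0.6, 0.6]
opening: 0.0857
grasp_force: 0.0
t: 2.25
tcp_pos: [0.4607, 0.2378, 0.2814]
eef_rot: [[-0.964, 0.267, 0.0], [0.267, 0.964, 0.0], [-0.0, 0.0, -1.0]]
contact_force: [0.1, -0.2, -0.2]
opening: 0.0855
grasp_force: 0.0
t: 2.67
tcp_pos: [0.4599, 0.239, 0.2814]
eef_rot: [[-0.967, -0.256, 0.0], [-0.256, 0.967, -0.0], [-0.0, -0.0, -1.0]]
contact_force: [-0.2, -0.6, 0.7]
opening: 0.0851
grasp_force: 0.0
t: 3.08
tcp_pos: [0.4599, 0.239, 0.2813]
eef_rot: [[-0.727, -0.687, 0.0], [-0.687, 0.727, -0.0], [-0.0, -0.0, -1.0]]
contact_force: [-0.2, -0.2, 0.0]
opening: 0.0854
grasp_force: 0.0
3.0833 [0.46  0.239 0.281] [[-0.727 -0.687  0.   ]
 [-0.687  0.727 -0.   ]
 [-0.    -0.    -1.   ]] [-19.122  33.117 -21.368  91.678  13.617  57.785  88.736]
0.84 [0.002 0.001 0.068] [0.458 0.238 0.213]
```

View pics/w1.png

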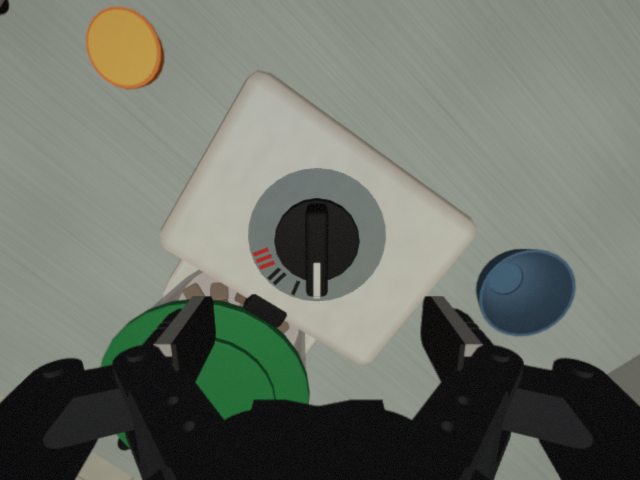

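Wing (318,205)–(317,295) is aligned with the tool x and centred within 2 mm. Next I descend and close.

```bash
python3 -m handwheel '[0,0,1.7,0,0,0,1,0,0,1.7,0,0,0,1,0,0,1.7,0,0,0,1,0,0,1.7,0,0,0,1,0,0,1.7,0,0,0,1]' 100
python3 -m handwheel '[0,0,0,0,0,0,0,0,0,0,0,0,0,0,0,0,0,0,0,0,0,0,0,0,0,0,0,0,0,0,0,0,0,0,0]' 100
python3 -m handwheel '[0,0,0,0,0,0,0,0,0,0,0,0,0,0,0,0,0,0,0,0,0,0,0,0,0,0,0,0,0,0,0,0,0,0,0]' 100
```

```text
t: 3.6
tcp_pos: [0.4598, 0.239, 0.1956]
eef_rot: [[-0.733, -0.68, 0.0], [-0.68, 0.733, -0.0], [-0.0, -0.0, -1.0]]
contact_force: [-0.2, 0.1, 0.3]
opening: 0.0852
grasp_force: 0.0
t: 4.02
tcp_pos: [0.4601, 0.2392, 0.1971]
eef_rot: [[-0.731, -0.682, 0.001], [-0.682, 0.731, 0.0], [-0.001, -0.0, -1.0]]
contact_force: [0.2, 0.0, -0.1]
opening: 0.0257
grasp_force: 0.0
t: 4.43
tcp_pos: [0.4605, 0.2387, 0.1972]
eef_rot: [[-0.731, -0.682, 0.002], [-0.682, 0.731, -0.0], [-0.001, -0.001, -1.0]]
contact_force: [0.4, -4.8, 11.2]
opening: 0.0126
grasp_force: 97.7
```

```bash
python3 -m handwheel '[0,0,0,0,0,5,0,0,0,0,0,0,5,0,0,0,0,0,0,5,0,0,0,0,0,0,5,0,0,0,0,0,0,5,0]' 120
python3 -m handwheel '[0,0,0,0,0,5,0,0,0,0,0,0,5,0,0,0,0,0,0,5,0,0,0,0,0,0,5,0,0,0,0,0,0,5,0]'
python3 -m handwheel '[0,0,0,0,0,5,0,0,0,0,0,0,5,0,0,0,0,0,0,5,0,0,0,0,0,0,4,0,0,0,0,0,0,0,0]'
python3 - <<'E'
from h import *
s=bot.get_obs(); print(s["torque"],s["qpos"])
im,d=bot.read_camera("wrist"); cv2.imwrite("pics/w2.png",im[:,:,::-1])
E
```

```text
t: 4.85
tcp_pos: [0.4609, 0.2382, 0.1972]
eef_rot: [[-0.953, -0.304, 0.002], [-0.304, 0.953, -0.001], [-0.002, -0.001, -1.0]]
contact_force: [3.2, -8.9, 11.8]
opening: 0.0118
grasp_force: 118.9
t: 5.27
tcp_pos: [0.461, 0.2375, 0.1972]
eef_rot: [[-0.992, 0.127, 0.002], [0.127, 0.992, -0.002], [-0.002, -0.001, -1.0]]
contact_force: [3.0, -12.0, 12.5]
opening: 0.0119
grasp_force: 119.1
t: 5.68
tcp_pos: [0.4609, 0.237, 0.1972]
eef_rot: [[-0.896, 0.444, 0.002], [0.444, 0.896, -0.002], [-0.003, -0.001, -1.0]]
contact_force: [3.8, -16.0, 15.4]
opening: 0.0116
grasp_force: 119.3
[-3.32384103 -0.59902622  0.28050251] [-32.0442352   38.36517189   2.14721457  99.70735902  -1.72436384
  41.93005969  34.57813177]
```

View pics/w2.png

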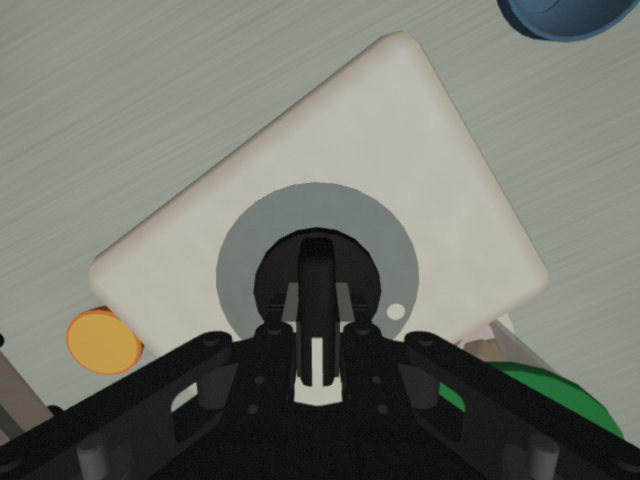

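The wing sits square between the pads. Its pointer is about 35° right of the machine axis, so the dial reads about 1.21. The spring torque of 0.28 N m agrees. I'll hold briefly, then hand in.

```bash
python3 -m handwheel '[0,0,0,0,0,0,0,0,0,0,0,0,0,0,0,0,0,0,0,0,0,0,0,0,0,0,0,0,0,0,0,0,0,0,0]'
python3 - <<'E'
from h import *
s=bot.get_obs(); R=np.array(s["eef_rot"]); print(s["t"],s["torque"],np.degrees(np.arctan2(R[1,1],R[0,1])),s["grasp_force"])
if abs(np.degrees(np.arctan2(R[1,1],R[0,1]))-63.6)<1.5 and s["grasp_force"]>80: print(bot.close_job())
E
```

```text
t: 6.15
tcp_pos: [0.4609, 0.237, 0.1973]
eef_rot: [[-0.898, 0.439, 0.002], [0.439, 0.898, -0.002], [-0.003, -0.001, -1.0]]
contact_force: [2.9, -15.2, 15.3]
opening: 0.0115
grasp_force: 119.3
6.15 [-3.24255023 -0.58310816  0.29720653] 63.9390060941709 119.33265924453735
the job is handed in; nothing more can be done
None
```

I handed the job in at 6.15 s, with the gripper holding the left (lidded) processor's dial on burst at about 1.2 rad with 119 N of grip. I never touched the right processor's dial or the loose things, and the hand-in did not report a verdict.

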